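# Clear the wiring bench: sort breakers, lamp and the clamped contactor into their trays

### The arm

A 6-joint arm with a two-finger parallel gripper is mounted at the origin on the work surface. World frame = base frame: x ahead of the robot, y to its left, z up, the work surface at z = 0. Lengths are in m, angles in rad, forces in N, time in s.
With the tool pointing down it reaches from about 0.225 to 0.875 m from the base axis. Payload 3.4 kg.
Tool frame: the origin (TCP) lies at the very end of the fingers, on their centre line; the grasp point (between the pads) lies 19 mm behind it; z points along the fingers, y is the line along which they close (so a half turn about z gives the same grasp; the last joint's range is limited). The gripper opens to 85 mm and grips with 20 to 120 N. Pads are 22 mm wide; open, the fingers measure 114 mm over their backs; the gripper's body (76 mm by 85 mm) begins 54 mm behind the grasp point. The pads swing forward as they close: fully open they stand 13 mm farther back than shut.
Start: joints at [-1.259, 0.276, 1.505, -0, 1.361, -0.121], TCP at [0.241, -0.522, 0.231] pointing down, gripper open.
Joint ranges: [-2.89, 2.89], [-0.75, 2.08], [0.22, 2.7], [-1.18, 4.32], [0.11, 2.71], [-2.7, 2.7]. Speed limits (rad/s): [2.57, 2.57, 3.14, 3.14, 3.14, 3.14].

### API

Orientations are given as a unit quaternion [w, x, y, z].
In Python, from rig import manip, get_image, camera_info gives the robot as it stands. The module is installed in compiled form; this text tells all that it offers.
- The arm moves only by the shell command python3 -m crank 'ROWS' [FORCE]. ROWS is a JSON object of lists of equal length, an entry for each row: "translation": the shift along the tool's x, y, z in mm, a list of three; "roll": the turn about the tool's z in rad; "fingers": the opening, from 0 (shut) to 1 (fully open). A call has 1 to 8 rows; each row shifts and turns the commanded pose from where the row before left it, along the tool's axes as they then stand; what a row does not reach is not made up. A row lasts 1/10 s, in which the tool goes at most 50 mm and 8.59 degrees, less where a joint would pass 70% of its speed; a pose out of reach is approached as far as the arm can. A call is refused whole if a number of a shift passes 50 or a number of a turn 0.15, either way. A call with a gripper value outside its range is refused whole. The fingers move at their own pace and stop on an object; FORCE is the grip in N (left out, the last holds). Time passes only in rows, so rows that do not move let the fingers close. It gives the time, the measured TCP pose, the force, the opening and the grip force at its end, in the units of the state.
- manip.get_state(): the state, without advancing time (a new reading comes with each control period).
- get_image(name): name is "scene" or "top" or "wrist"; returns the picture (420x560x3 uint8, blue, green, red); there is no depth.
- camera_info(name): a dict with "mtx" (3x3 intrinsics, pixels), "rvec" (rotation vector, rad) and "tvec" (3), from world to camera coordinates, as OpenCV has them. Camera axes: x right, y down, z forward; pixel columns grow to the right and rows downward; lengths in m; the calibration is good to about 2 mm. A picture is of the moment at which its call begins: read the wrist's pose just before it. camera_info takes no time and is no camera call; for the wrist camera it gives the pose at the moment of the call.
- manip.sign_off(): hands the job in; it is judged then, once.
The state is a dict: "clock": time; "qpos": joint angles; "qd": joint speeds; "effort": joint torques, N m; "position": TCP position; "ee_rot": TCP orientation; "contact_force": force on the tool from outside, world axes, zero at the start; "moment": the same for the moment, N m; "width": finger opening in m; "gripper_force": force on a finger pad.
Only numpy, scipy, OpenCV 4.12 (cv2) and the standard library are available. Lean on these libraries where they do the work, as an engineer would, in place of code of your own. Each camera call takes 0.05 s, during which the arm holds its last target. There are 200 camera calls.

### The job

Clear the bench by sorting the four wiring parts into the red trays, all standing upright: one white breaker in each bay of the two-bay tray, the round pilot lamp in the round dish, and the black contactor in the plain square tray. The contactor is still held in the test jig: swing the hold-down bar right up so that it stands open, only then slide the contactor along the jig, out through its near end past the keepers, before you lift it. Either breaker may go in either bay, and the parts may be sorted in any order.

Things in the scene. Friction and masses are not known exactly. Their poses are not given: they have to be found in the camera images.
- breaker_a: Single-pole circuit breaker, white plastic, standing upright: a thin slab 85 mm long (x), 18 thick (y), 46 high, with a nose 45 long and as thick, centred on top, up to 66, and a small black toggle up to 75. 110 g nominal. Origin: centre of its underside; z up. Grip across the 18 mm thickness at the nose. The two breakers are alike.
- breaker_b: Single-pole circuit breaker, white plastic, standing upright: a thin slab 85 mm long (x), 18 thick (y), 46 high, with a nose 45 long and as thick, centred on top, up to 66, and a small black toggle up to 75. 110 g nominal. Origin: centre of its underside; z up. Grip across the 18 mm thickness at the nose. The two breakers are alike.
- lamp: Pilot lamp, standing upright: round black barrel 28 mm in diameter and 30 mm high, then a steel bezel ring 36 mm in diameter from 30 to 36 mm, then a white lens 31 mm in diameter up to 51 mm. 60 g nominal. Origin: centre of its underside; z up.
- contactor: Black upright block 50 mm long (x), 45 wide (y), top 62 above its underside (thin grey cover to 65), on a grey base plate 80 (x) by 70 (y), 6 thick. 300 g nominal. Origin: centre of the plate's underside; z up. The block is centred at x = +5, so the plate juts out 20 at -x, 10 at +x, 12.5 at the sides. Starts seated in the jig. Grip the block across 50 or 45 mm, above the plate.
- jig: Fixed test jig: aluminium plate 8 mm thick, x -120 to 60, y +-80; open end -x, towards the robot. Origin on the bench; the seated contactor's is 8 above it, same axes. Keepers overhang its base plate (x 10 to 42, inner edges y +-29, top 21.5, 2 play), a stop stands behind (x 42, top 21.5): slide it 30 or more along -x, then lift. Bar's hinge axis: along x at y 66, z 23, posts 32 high.
- holdbar (a joint): Steel hold-down bar, 12 mm square, lying across the jig (along y, at x = -31) over the front of the contactor's base plate, blocking its way out. Angle in rad: 0 down, grows as the free (-y) end is lifted up and over towards +y, 1.57 upright, stop at 2.0. Starts at 0 to 0.12. Stiff hinge: it stays where it is left; about 2 N at the handle moves it.
- bar_grip (a point): Point on the axis of the bar's handle, a black round rod 12 mm in diameter, along the jig's x, jutting out 52 mm from the bar's free end towards -x; the point is 35 mm in -x of the bar's middle. Bar down: at x -66, y -58, z 38 in the jig's frame. It moves on a 125 mm circle about the hinge. Pinched across its diameter, the rod can turn between the fingers.
- tray_bays: Two-bay tray, red plastic, fixed: outside 114 mm (x) by 144 (y), 28 high, walls and floor 4; a divider 4 thick, full height, along x through the middle gives two bays 106 (x) by 66 (y), centred at y = +35 and -35. A breaker stands with its length along the tray's x. Origin: centre of its underside.
- tray_square: Plain square tray without divider, red plastic, fixed: outside 124 by 124 mm, 28 mm high, walls and floor 4 mm. Origin: centre of its underside.
- dish_round: Round dish, red plastic, fixed: 110 mm in diameter at the foot, 116 mm at the rim, 28 mm high, wall and floor 4 mm. Origin: centre of its underside.

How it is judged:
By the outcome, as a careful person would: the job done as asked, in the order asked, and still so for the second after the job is handed in, with the robot touching nothing.
It also fails if it takes over 128 s, if anything falls off the work surface, if the arm or the gripper's body presses on something with over 40 N, if the wrist force passes 120 N, or if a joint passes its speed limit or range.

## Working session

There is one attempt and no reset: what is moved stays moved. The work goes in short steps, Python scripts to look and compute and a shell command to move; the robot and the scene stay as the last step left them, time stands still between calls to the robot, and variables do not carry over. Pictures are saved under pics/ and viewed, at most 16 in all, crops included, and the job is handed in when it is done.

```bash
mkdir -p pics
python3 - <<'E'
from rig import manip,get_image,camera_info
import cv2
print(manip.get_state())
for n in ("scene","top"):
    cv2.imwrite(f"pics/{n}0.png",get_image(n)); print(n,camera_info(n))
print(camera_info("wrist"))
E
```

```text
{'clock': 0.0, 'qpos': array([-1.25902635e+00,  2.76622212e-01,  1.50614661e+00,  1.41237194e-06,
        1.36074015e+00, -1.20989802e-01]), 'qd': array([-0.00014297,  0.00057602, -0.00138394, -0.00031226,  0.00083842,
       -0.00023012]), 'effort': array([ 5.08799094e-04, -4.16771007e+01, -2.45803213e+01, -1.33925200e-04,
        1.08699489e-02,  3.18207924e-06]), 'position': array([ 0.24097392, -0.52146643,  0.23041885]), 'ee_rot': array([-9.53870489e-04,  9.76680651e-01,  2.14695103e-01, -9.05731045e-05]), 'contact_force': array([-0.7463224 ,  0.43287666,  0.08378838]), 'moment': array([-0.00240424, -0.04668141, -0.0188739 ]), 'gripper_force': 0.0, 'width': 0.08519580464181627}
scene {'mtx': array([[476.82736121,   0.        , 283.85222324],
       [  0.        , 476.82736121, 209.05337224],
       [  0.        ,   0.        ,   1.        ]]), 'rvec': array([ 2.16731293,  0.60185099, -0.29383712]), 'tvec': array([-0.45592846, -0.1227864 ,  1.36196171])}
top {'mtx': array([[437.37832271,   0.        , 284.56882311],
       [  0.        , 437.37832271, 203.87620295],
       [  0.        ,   0.        ,   1.        ]]), 'rvec': array([ 2.18337516, -2.15716424,  0.11819121]), 'tvec': array([-0.01729257,  0.5340359 ,  1.01198147])}
{'mtx': array([[320.05133187,   0.        , 274.94191806],
       [  0.        , 320.05133187, 206.48121433],
       [  0.        ,   0.        ,   1.        ]]), 'rvec': array([-2.41389452,  1.54299983,  0.24794624]), 'tvec': array([-0.57484258, -0.04076632,  0.37970587])}
```

View pics/top0.png

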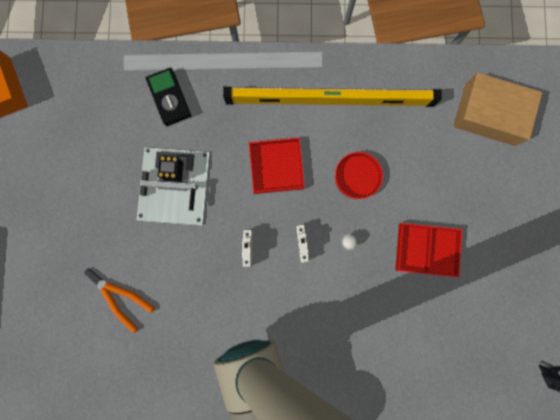

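View pics/scene0.png

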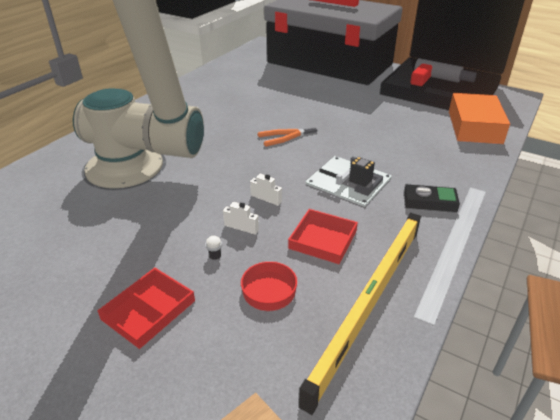

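Top view: jig at (175,187) with open end down (toward robot) and handle at about (192,200). Square tray is at (277,165), dish (359,175), bays (429,249), breakers (247,248) and (302,243), lamp (349,241).

```bash
cat > h.py <<'E'
import numpy as np, cv2
from rig import manip,get_image,camera_info
def ray(ci,px,z):
    """pixel -> world at height z"""
    R=cv2.Rodrigues(ci["rvec"])[0]; c=-R.T@ci["tvec"]
    p=cv2.undistortPoints(np.array([[px]],float),ci["mtx"],None)[0,0]
    d=R.T@np.array([p[0],p[1],1]); return c+d*(z-c[2])/d[2]
def proj(ci,P): return cv2.projectPoints(np.atleast_2d(P).astype(float),ci["rvec"],ci["tvec"],ci["mtx"],None)[0][:,0]
def blobs(im,mask,lo):
    out=[]
    for c in cv2.findContours(mask.astype(np.uint8),cv2.RETR_EXTERNAL,cv2.CHAIN_APPROX_NONE)[0]:
        if cv2.contourArea(c)>lo: out.append(cv2.minAreaRect(c))
    return out
def pose():
    s=manip.get_state(); w,x,y,z=s["ee_rot"]
    # tool x axis direction in the world
    from scipy.spatial.transform import Rotation as R
    M=R.from_quat([x,y,z,w]).as_matrix(); return s,M
def go(target,yaw=None):
    """tool-frame shift (mm) to reach a world point; yaw = wanted world direction of tool x"""
    s,M=pose(); d=M.T@(np.array(target)-s["position"])*1e3
    print("t",round(s["clock"],2),"pos",s["position"].round(4),"yaw_x",np.arctan2(M[1,0],M[0,0]).round(3),"shift",d.round(1))
E
python3 - <<'E'
from h import *
ci=camera_info("top"); im=cv2.imread("pics/top0.png"); b,g,r=[im[...,i].astype(int) for i in range(3)]
def rep(n,rects,z):
    for (c,wh,a) in rects:
        B=cv2.boxPoints((c,wh,a)); W=[ray(ci,p,z) for p in B]; e=[W[1]-W[0],W[2]-W[1]]
        print(n,np.round(c),ray(ci,c,z).round(4),[(round(np.hypot(*v[:2]),3),round(np.degrees(np.arctan2(v[1],v[0])),1)) for v in e])
rep("red",blobs(im,(r>130)&(g<50)&(b<50),600),.02)
roi=np.zeros(r.shape,bool); roi[215:275,235:370]=1
rep("white",blobs(im,(r>175)&(g>170)&(b>150)&roi,60),.055)
print(-cv2.Rodrigues(ci["rvec"])[0].T@ci["tvec"])
cv2.imwrite("pics/jig0.png",cv2.resize(im[140:235,125:220],None,fx=6,fy=6,interpolation=cv2.INTER_CUBIC))
cv2.imwrite("pics/br0.png",cv2.resize(im[220:275,235:365],None,fx=6,fy=6,interpolation=cv2.INTER_CUBIC))
go([0.3,0,0.3])
E
```

```text
red [429. 249.] [ 0.4311 -0.3541  0.02  ] [(np.float64(0.113), np.float64(-5.3)), (np.float64(0.15), np.float64(-93.7))]
red [359. 174.] [ 0.6086 -0.1897  0.02  ] [(np.float64(0.112), np.float64(-89.3)), (np.float64(0.11), np.float64(179.4))]
red [276. 165.] [0.6286 0.0101 0.02  ] [(np.float64(0.123), np.float64(-83.6)), (np.float64(0.124), np.float64(-174.1))]
white [348. 242.] [ 0.444  -0.1574  0.055 ] [(np.float64(0.023), np.float64(-89.3)), (np.float64(0.025), np.float64(179.7))]
white [246. 248.] [0.4298 0.0771 0.055 ] [(np.float64(0.08), np.float64(-0.6)), (np.float64(0.018), np.float64(-91.2))]
white [302. 243.] [ 0.4416 -0.0522  0.055 ] [(np.float64(0.018), np.float64(-82.5)), (np.float64(0.083), np.float64(-172.7))]
[ 0.42629008 -0.00643542  1.06199587]
t 0.1 pos [ 0.241  -0.5215  0.2305] yaw_x 0.433 shift [ 272.3 -448.8  -68.7]
```

View pics/jig0.png

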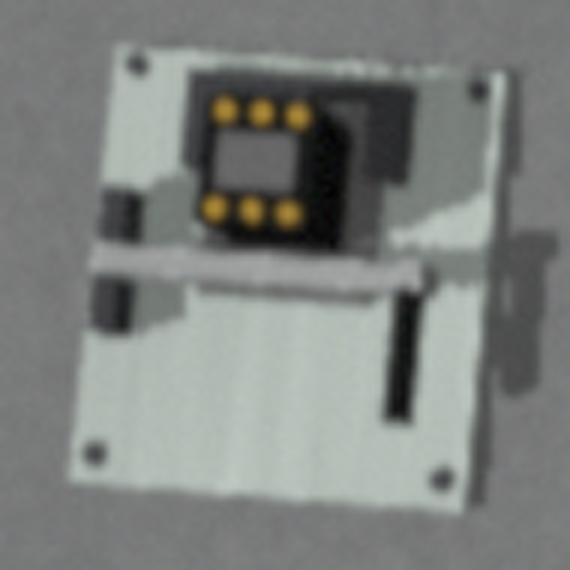

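Jig crop: plate corners at crop (115,45), (505,70), (463,512), (68,482); the handle runs (408,290)–(397,420), and the bar lies at crop row ~265.

```bash
cat >> h.py <<'E'
def T2(o,yaw,p):  # object-frame point -> world
    c,s=np.cos(yaw),np.sin(yaw); p=np.array(p)/1e3
    return np.array([o[0]+c*p[0]-s*p[1],o[1]+s*p[0]+c*p[1],p[2]])
E
python3 - <<'E'
from h import *
ci=camera_info("top")
f=lambda u,v:((u+.5)/6-.5+125,(v+.5)/6-.5+140)
C=[ray(ci,f(*p),.008)[:2] for p in [(115,45),(505,70),(463,512),(68,482)]]  # (+60,+80),(60,-80),(-120,-80),(-120,80)
M=np.array([(60,80),(60,-80),(-120,-80),(-120,80)])/1e3
A,_=cv2.estimateAffinePartial2D(M,np.array(C)); yaw=np.arctan2(A[1,0],A[0,0]); print("jig",A[:,2],yaw,"scale",np.hypot(A[0,0],A[1,0]))
o=A[:,2]
hp=T2(o,yaw,(-66,-58,38)); print("handle pred",hp,proj(ci,hp), "seen mid z38",[ray(ci,f(*p),.038) for p in [(408,290),(397,420)]])
print("pred handle ends px",proj(ci,[T2(o,yaw,(-37,-58,38)),T2(o,yaw,(-83,-58,38))]), f(408,290),f(397,420))
go(hp+[0,0,.12])
E
```

```text
jig [0.60780192 0.25996185] -0.06003564835647465 scale 0.999173886894614
handle pred [0.53844084 0.20602631 0.038     ] [[192.45894314 200.5041662 ]] seen mid z38 [array([0.56832833, 0.2067378 , 0.038     ]), array([0.51694794, 0.20931302, 0.038     ])]
pred handle ends px [[193.60955095 188.32411031]
 [191.78131273 207.67739771]] (192.58333333333331, 187.91666666666666) (190.75, 209.58333333333331)
t 0.1 pos [ 0.241  -0.5215  0.2305] yaw_x 0.433 shift [ 575.1 -535.6   73.5]
```

```bash
python3 -m crank '{"translation":[[0,0,0],[0,0,0],[0,0,0],[0,0,0],[15,-44,0],[15,-44,0],[15,-44,0],[15,-44,0]],"roll":[0.123,0.123,0.123,0.124,0,0,0,0],"fingers":[1,1,1,1,1,1,1,1]}' && python3 -m crank '{"translation":[[15,-44,0],[15,-44,0],[15,-44,0],[15,-44,0],[15,-44,0],[15,-44,0],[15,-44,0],[15,-44,0]],"roll":[0,0,0,0,0,0,0,0],"fingers":[1,1,1,1,1,1,1,1]}' && python3 -m crank '{"translation":[[15,-44,0],[15,-44,0],[15,-44,0],[15,-44,0],[13,-40,0],[0,0,20],[0,0,20],[0,0,0]],"roll":[0,0,0,0,0,0,0,0],"fingers":[1,1,1,1,1,1,1,1]}'
python3 - <<'E'
from h import *
go([0.5384,0.2060,0.17])
ci=camera_info("wrist"); cv2.imwrite("pics/w1.png",get_image("wrist"))
R=cv2.Rodrigues(ci["rvec"])[0]; print(R, -R.T@ci["tvec"])
print(proj(ci,[.5384,.2060,.038]))
E
```

```text
clock: 0.9
position: [0.3118, -0.3481, 0.2308]
ee_rot: [-0.0, 1.0, -0.031, -0.0]
contact_force: [1.1, -0.0, -0.1]
width: 0.0854
gripper_force: 0.0
clock: 1.7
position: [0.4527, -0.0039, 0.2312]
ee_rot: [0.0, 1.0, -0.03, -0.0]
contact_force: [1.1, -0.2, 1.0]
width: 0.0857
gripper_force: 0.0
clock: 2.5
position: [0.5362, 0.2054, 0.1879]
ee_rot: [0.001, 1.0, -0.03, -0.004]
contact_force: [0.2, 0.3, 0.4]
width: 0.0851
gripper_force: 0.0
t 2.5 pos [0.5362 0.2054 0.1879] yaw_x -0.059 shift [ 2.3 -0.8 17.9]
[[-0.05892296 -0.99825826  0.00291988]
 [-0.94633712  0.05678887  0.31815259]
 [-0.31776427  0.01598331 -0.94803502]] [0.6169571  0.20033683 0.32966973]
[[272.95078774 187.23738198]]
```

View pics/w1.png

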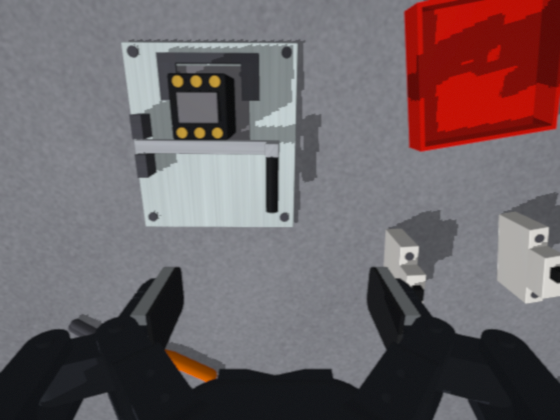

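Wrist view: handle spans (272,158)–(272,213); its predicted midpoint (273,187) fits. Going down and pinching it.

```bash
python3 -m crank '{"translation":[[2,-1,40],[0,0,40],[0,0,40],[0,0,25],[0,0,17],[0,0,0],[0,0,0],[0,0,0]],"roll":[0,0,0,0,0,0,0,0],"fingers":[0.5,0.5,0.5,0.5,0.5,0.5,0,0]}' 30 && python3 -m crank '{"translation":[[0,0,0],[0,0,0],[0,0,0],[0,0,0]],"roll":[0,0,0,0],"fingers":[0,0,0,0]}'
python3 - <<'E'
from h import *
go([0.5384,0.2060,0.02])
o=np.array([.6078,.26]);yaw=-.06
s,M=pose()
g=s["position"]; d=g-[o[0],o[1],0]; c,sn=np.cos(yaw),np.sin(yaw)
print("jig frame TCP",(c*d[0]+sn*d[1])*1e3,(-sn*d[0]+c*d[1])*1e3,g[2]*1e3)
# waypoints of handle for start angle .06
for t in np.arange(0,1.85,.15):
    a=np.pi-.1206-t; print(round(t,2),(66+125*np.cos(a)).round(1),(23+125*np.sin(a)).round(1))
cv2.imwrite("pics/s1.png",get_image("scene")[130:230,270:420])
E
```

```text
clock: 3.35
position: [0.5421, 0.2065, 0.0311]
ee_rot: [-0.0, 1.0, -0.03, 0.002]
contact_force: [-0.5, 0.4, 0.2]
width: 0.0143
gripper_force: 0.0
clock: 3.75
position: [0.5421, 0.2074, 0.0303]
ee_rot: [-0.001, 1.0, -0.03, 0.002]
contact_force: [2.0, 4.9, 0.2]
width: 0.0105
gripper_force: 29.2
t 3.75 pos [0.5421 0.2074 0.0303] yaw_x -0.061 shift [-3.7  1.7 10.2]
jig frame TCP -62.4037809971827 -56.422478304154026 30.251234724262147
0.0 -58.1 38.0
0.15 -54.5 56.4
0.3 -48.1 74.0
0.45 -39.2 90.5
0.6 -27.9 105.5
0.75 -14.5 118.6
0.9 0.6 129.6
1.05 17.3 138.1
1.2 35.1 144.1
1.35 53.5 147.4
1.5 72.2 147.8
1.65 90.8 145.5
1.8 108.8 140.4
```

```bash
python3 -m crank '{"translation":[[0,-2,-9],[0,-3,-9],[0,-4,-9],[0,-4,-8],[0,-5,-8],[0,-5,-8],[0,-6,-7],[0,-6,-7]],"roll":[0,0,0,0,0,0,0,0],"fingers":[0,0,0,0,0,0,0,0]}' 30 && python3 -m crank '{"translation":[[0,-7,-6],[0,-7,-6],[0,-8,-5],[0,-8,-5],[0,-8,-4],[0,-8,-4],[0,-9,-3],[0,-9,-3]],"roll":[0,0,0,0,0,0,0,0],"fingers":[0,0,0,0,0,0,0,0]}'
python3 - <<'E'
from h import *
o=np.array([.6078,.26]);yaw=-.06
s,M=pose();g=s["position"]; d=g-[o[0],o[1],0]; c,sn=np.cos(yaw),np.sin(yaw)
print("jig frame TCP",(c*d[0]+sn*d[1])*1e3,(-sn*d[0]+c*d[1])*1e3,g[2]*1e3)
E
```

```text
clock: 4.6
position: [0.5438, 0.237, 0.096]
ee_rot: [0.004, 1.0, -0.029, 0.001]
contact_force: [4.9, -9.8, 2.5]
width: 0.0106
gripper_force: 29.2
clock: 5.4
position: [0.5481, 0.3022, 0.1343]
ee_rot: [0.002, 1.0, -0.03, 0.003]
contact_force: [3.3, -6.6, 9.5]
width: 0.0107
gripper_force: 30.7
jig frame TCP -62.15090813962822 38.54443872575873 134.3169841138172
```

```bash
python3 -m crank '{"translation":[[0,-8,-1],[0,-8,-1],[0,-9,0],[0,-9,0],[0,-9,1],[0,-9,1],[0,-9,2],[0,-5,2]],"roll":[0,0,0,0,0,0,0,0],"fingers":[0,0,0,0,0,0,0,0]}' && python3 -m crank '{"translation":[[0,0,0],[0,0,0],[0,0,0],[0,0,0],[0,0,0],[0,0,-40],[0,0,-30],[0,0,0]],"roll":[0,0,0,0,0,0,0,0],"fingers":[0,0.5,0.5,0.5,0.5,0.5,0.5,0.5]}'
python3 - <<'E'
from h import *
go([0.5384,0.2060,0.02])
a=get_image("scene")[100:240,260:440]; b=get_image("top")[130:240,90:240]
cv2.imwrite("pics/s2.png",np.hstack([cv2.resize(a,(360,280)),cv2.resize(b,(380,280))]))
E
```

```text
clock: 6.2
position: [0.5523, 0.371, 0.1281]
ee_rot: [0.0, 1.0, -0.03, 0.002]
contact_force: [5.2, -1.8, 8.0]
width: 0.0109
gripper_force: 32.3
clock: 7.0
position: [0.5526, 0.3723, 0.2013]
ee_rot: [-0.002, 1.0, -0.03, 0.004]
contact_force: [0.4, -0.6, -0.2]
width: 0.0427
gripper_force: 0.0
t 7.0 pos [0.5526 0.3723 0.2013] yaw_x -0.06 shift [ -5.6 167.7 180.5]
```

View pics/s2.png

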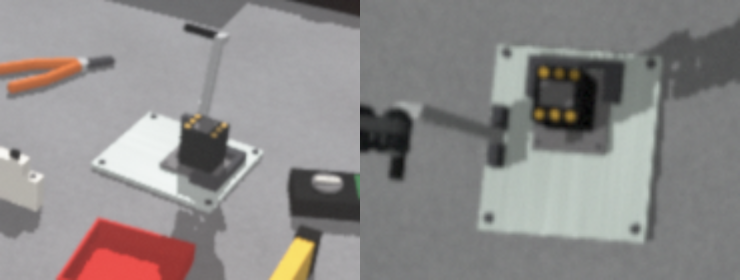

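Views show the bar standing open, just past upright, and the contactor free in front. Now the contactor.

Run:
```python
from h import *
go(T2([.6078,.26],-.06,(5,1,190)))
```

```text
t 7.1 pos [0.5503 0.371  0.1968] yaw_x -0.06 shift [ 69.  106.4   6.8]
```

```bash
python3 -m crank '{"translation":[[23,35,0],[23,36,0],[23,35,0],[0,0,7],[0,0,0],[0,0,0]],"roll":[0,0,0,0,0,0],"fingers":[1,1,1,1,1,1]}'
python3 - <<'E'
from h import *
go(T2([.6078,.26],-.06,(5,0,33)))
ci=camera_info("wrist"); im=get_image("wrist"); o=[.6078,.26]
for P in [(-20,22.5,73),(-20,-22.5,73),(-40,35,14),(-40,-35,14),(-120,80,8),(-120,-80,8)]:
    p=proj(ci,T2(o,-.06,P))[0]; print(P,p.round()); cv2.drawMarker(im,tuple(int(v) for v in p.round()),(0,255,0),0,10)
cv2.imwrite("pics/w2.png",im)
E
```

```text
clock: 7.7
position: [0.6116, 0.2615, 0.1878]
ee_rot: [0.0, 1.0, -0.03, -0.002]
contact_force: [0.0, -0.0, 0.8]
width: 0.0853
gripper_force: 0.0
t 7.7 pos [0.6116 0.2615 0.1878] yaw_x -0.06 shift [  1.8   1.7 154.8]
(-20, 22.5, 73) [250. 227.]
(-20, -22.5, 73) [302. 227.]
(-40, 35, 14) [243. 224.]
(-40, -35, 14) [309. 224.]
(-120, 80, 8) [206. 287.]
(-120, -80, 8) [345. 287.]
```

View pics/w2.png

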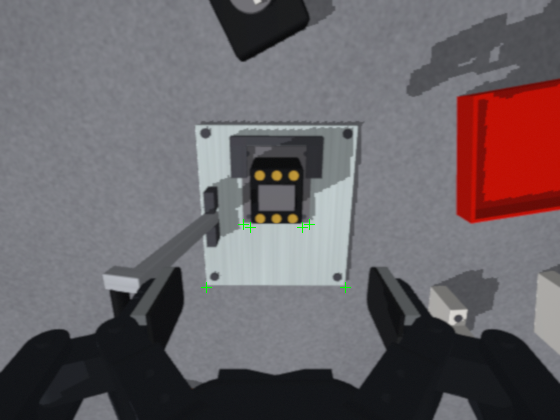

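Markers agree with the plate corners within about 2 px; block centre is at (277,195), between the fingers. Descending.

```bash
python3 -m crank '{"translation":[[1,1,40],[0,0,40],[0,0,35],[0,0,25],[0,0,14],[0,0,0],[0,0,0],[0,0,0]],"roll":[0,0,0,0,0,0,0,0],"fingers":[1,1,1,1,1,1,0.5,0.4]}' 40 && python3 -m crank '{"translation":[[0,0,0],[0,0,0],[0,0,0],[0,0,0]],"roll":[0,0,0,0],"fingers":[0.3,0.3,0.3,0.3]}'
```

```text
clock: 8.55
position: [0.6152, 0.2607, 0.0372]
ee_rot: [-0.001, 1.0, -0.03, 0.002]
contact_force: [-0.5, 0.6, 0.3]
width: 0.0589
gripper_force: 0.0
clock: 8.95
position: [0.6151, 0.2603, 0.0372]
ee_rot: [-0.001, 1.0, -0.03, 0.002]
contact_force: [0.3, 0.6, 6.3]
width: 0.044
gripper_force: 43.3
```

```bash
python3 -m crank '{"translation":[[-5,0,0],[-8,0,0],[-10,0,0],[-10,0,0],[-10,0,0],[-10,0,0],[-5,0,0],[0,0,0]],"roll":[0,0,0,0,0,0,0,0],"fingers":[0.3,0.3,0.3,0.3,0.3,0.3,0.3,0.3]}'
python3 - <<'E'
from h import *
go([.6286,.0101,.2])
im=get_image("wrist"); cv2.imwrite("pics/w3.png",im)
E
```

```text
clock: 9.75
position: [0.5577, 0.2641, 0.0372]
ee_rot: [-0.001, 1.0, -0.03, 0.003]
contact_force: [2.0, 1.4, 8.0]
width: 0.0445
gripper_force: 43.5
t 9.75 pos [0.5577 0.2641 0.0372] yaw_x -0.06 shift [  86.9  249.  -162.8]
```

View pics/w3.png

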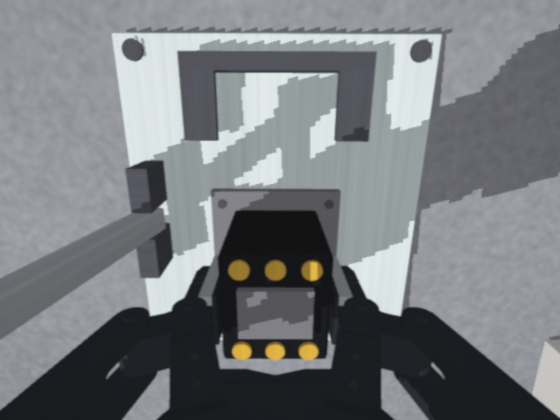

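Base plate (213–340, row 190) is well clear of the keepers ending at row 140. Lift and carry.

```bash
python3 -m crank '{"translation":[[0,0,-10],[0,0,-20],[0,0,-25],[0,0,-25],[0,0,-20],[0,0,-10],[0,0,0]],"roll":[0,0,0,0,0,0,0],"fingers":[0.3,0.3,0.3,0.3,0.3,0.3,0.3]}' && python3 -m crank '{"translation":[[9,25,0],[14,38,0],[14,38,0],[14,38,0],[14,38,0],[14,38,0],[9,23,0],[5,10,0]],"roll":[0,0,0,0,0,0,0,0],"fingers":[0.3,0.3,0.3,0.3,0.3,0.3,0.3,0.3]}' && python3 -m crank '{"translation":[[0,0,0],[0,0,0],[0,0,0]],"roll":[-0.08,-0.08,0],"fingers":[0.3,0.3,0.3]}'
python3 - <<'E'
from h import *
go([.6355,.0109,.035])
o=[.6286,.0101]
for n in("wrist","top"):
    ci=camera_info(n); im=get_image(n)
    for P in [(62,62,28),(62,-62,28),(-62,62,28),(-62,-62,28)]:
        cv2.drawMarker(im,tuple(int(v) for v in proj(ci,T2(o,.105,P))[0].round()),(0,255,0),0,10)
    cv2.imwrite(f"pics/{n}4.png",im)
a=cv2.imread("pics/wrist4.png");b=cv2.resize(cv2.imread("pics/top4.png")[110:220,220:340],(360,330))
c=np.zeros((420,800,3),np.uint8); c[:,:430]=a[:,130:560] if 0 else cv2.resize(a,(430,420)); c[:330,435:795]=b; cv2.imwrite("pics/p4.png",c)
E
```

```text
clock: 10.5
position: [0.5561, 0.2636, 0.1463]
ee_rot: [-0.0, 1.0, -0.03, 0.001]
contact_force: [-0.2, 0.0, -2.3]
width: 0.0449
gripper_force: 42.3
clock: 11.3
position: [0.6333, 0.0078, 0.1433]
ee_rot: [0.0, 1.0, -0.031, -0.002]
contact_force: [0.4, 0.4, -2.2]
width: 0.0443
gripper_force: 42.4
clock: 11.6
position: [0.6328, 0.0113, 0.144]
ee_rot: [-0.001, 0.999, 0.05, -0.001]
contact_force: [-0.2, 0.3, -2.4]
width: 0.0443
gripper_force: 42.4
t 11.6 pos [0.6328 0.0113 0.144 ] yaw_x 0.1 shift [  2.9   0.8 108.9]
```

View pics/p4.png

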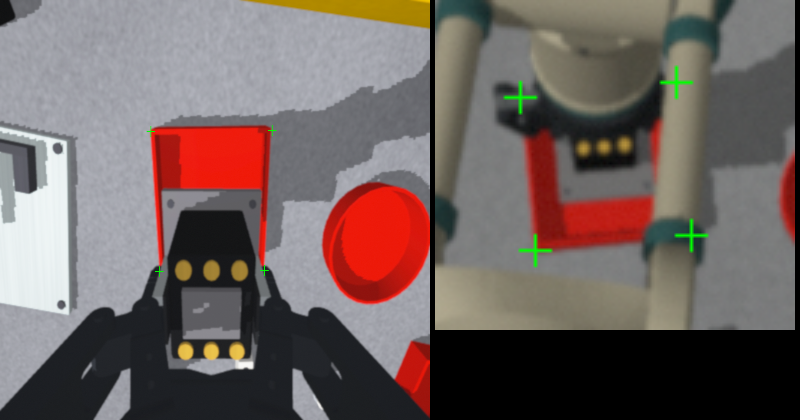

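Rim markers sit on the tray corners in the wrist view and the contactor is centred. Lower it.

```bash
python3 -m crank '{"translation":[[2,1,25],[0,0,30],[0,0,25],[0,0,15],[0,0,8],[0,0,4],[0,0,2],[0,0,0]],"roll":[0,0,0,0,0,0,0,0],"fingers":[0.3,0.3,0.3,0.3,0.3,0.3,0.3,0.3]}'
```

```text
clock: 12.5
position: [0.6365, 0.0096, 0.0369]
ee_rot: [0.0, 0.999, 0.05, 0.001]
contact_force: [-0.4, 0.4, -1.7]
width: 0.0444
gripper_force: 42.3
```

```bash
python3 -m crank '{"translation":[[0,0,2],[0,0,1.5],[0,0,0],[0,0,0],[0,0,0],[0,0,0]],"roll":[0,0,0,0,0,0],"fingers":[0.3,0.3,0.3,0.7,0.7,0.7]}' && python3 -m crank '{"translation":[[0,0,0],[0,0,-20],[0,0,-40],[0,0,-50],[0,0,-40],[0,0,0]],"roll":[0,0,0,0,0,0],"fingers":[0.75,0.75,0.75,0.75,0.75,0.75]}'
python3 - <<'E'
from h import *
go([.4298,.0771,.16])
E
```

```text
clock: 13.1
position: [0.6363, 0.0094, 0.0331]
ee_rot: [0.0, 0.999, 0.05, 0.0]
contact_force: [-0.4, 0.6, -0.7]
width: 0.06
gripper_force: 0.0
clock: 13.7
position: [0.64, 0.0092, 0.1901]
ee_rot: [0.001, 0.999, 0.05, 0.007]
contact_force: [0.3, -0.3, 0.3]
width: 0.0638
gripper_force: 0.0
t 13.7 pos [0.64   0.0092 0.1901] yaw_x 0.1 shift [-202.8  -88.6   27.1]
```

```bash
python3 -m crank '{"translation":[[-41,-18,0],[-41,-18,0],[-41,-18,0],[-41,-18,0],[-30,-15,0],[-10,0,0],[0,0,0]],"roll":[0,0,0,0,0.05,0.05,0],"fingers":[1,1,1,1,1,1,1]}'
python3 - <<'E'
from h import *
go([.4298,.0771,.06])
ci=camera_info("wrist"); im=get_image("wrist")
cv2.imwrite("pics/w5.png",im)
np.save("w5.npy",np.array([ci],dtype=object),allow_pickle=True)
E
```

```text
clock: 14.4
position: [0.422, 0.0766, 0.1825]
ee_rot: [0.0, 1.0, 0.0, -0.001]
contact_force: [0.4, -0.4, -0.3]
width: 0.0856
gripper_force: 0.0
t 14.4 pos [0.422  0.0766 0.1825] yaw_x 0.001 shift [  7.9  -0.5 122.5]
```

View pics/w5.png

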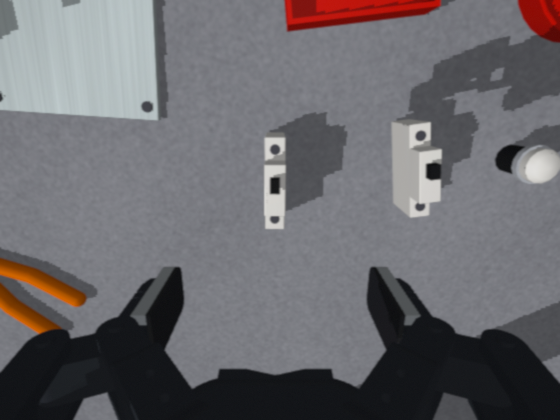

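Breaker A: screw holes (275,149) and (275,219), toggle (275,185). Breaker B: holes (421,135) and (420,206). The lamp lens is at (537,164).

Run:
```python
from h import *
ci=np.load("w5.npy",allow_pickle=True)[0]
for n,f,b in (("a",(275,149),(275,219)),("b",(421,135),(420,206))):
    F,B=ray(ci,f,.046),ray(ci,b,.046); d=F-B; print(n,F.round(4),B.round(4),"mid",((F+B)/2).round(4),"yaw",np.arctan2(d[1],d[0]).round(3),"len",np.hypot(*d[:2]).round(4))
F,B=ray(ci,(275,136),.046),ray(ci,(275,228),.046); print("ends",F.round(4),B.round(4))
print("toggle",ray(ci,(275,185),.075).round(4),ray(ci,(433,171),.075).round(4),"lamp",ray(ci,(537,164),.045).round(4))
im=cv2.imread("pics/w5.png")
go([.4298,.0771,.05])
```

```text
a [0.4628 0.0758 0.046 ] [0.3982 0.0758 0.046 ] mid [0.4305 0.0758 0.046 ] yaw 0.001 len 0.0646
b [ 0.4748 -0.0489  0.046 ] [ 0.411  -0.0571  0.046 ] mid [ 0.4429 -0.053   0.046 ] yaw 0.129 len 0.0644
ends [0.4738 0.0759 0.046 ] [0.3892 0.0758 0.046 ]
toggle [0.4381 0.0758 0.075 ] [ 0.4497 -0.0494  0.075 ] lamp [ 0.4498 -0.1553  0.045 ]
t 14.45 pos [0.4239 0.0764 0.1828] yaw_x 0.001 shift [  5.8  -0.7 132.8]
```

```bash
python3 -m crank '{"translation":[[7,0,40],[0,0,40],[0,0,35],[0,0,22],[0,0,10],[0,0,0],[0,0,0],[0,0,0]],"roll":[0,0,0,0,0,0,0,0],"fingers":[0.7,0.7,0.7,0.7,0.7,0.7,0,0]}' 30 && python3 -m crank '{"translation":[[0,0,0],[0,0,0],[0,0,0],[0,0,0],[0,0,-20],[0,0,-40],[0,0,-40],[0,0,-20]],"roll":[0,0,0,0,0,0,0,0],"fingers":[0,0,0,0,0,0,0,0]}'
python3 - <<'E'
from h import *
go(T2((.4311,-.3541),-.08,(0,-35,150)))
E
```

```text
clock: 15.25
position: [0.4328, 0.0762, 0.0369]
ee_rot: [0.0, 1.0, -0.0, 0.001]
contact_force: [1.0, 0.5, 0.2]
width: 0.0316
gripper_force: 0.0
clock: 16.05
position: [0.4326, 0.0764, 0.1589]
ee_rot: [-0.0, 1.0, -0.0, 0.002]
contact_force: [0.8, -0.3, -1.3]
width: 0.0179
gripper_force: 34.1
t 16.05 pos [0.4326 0.0764 0.1589] yaw_x -0.0 shift [ -4.3 465.3   8.8]
```

```bash
python3 -m crank '{"translation":[[0,25,0],[0,40,0],[0,42,0],[0,42,0],[0,42,0],[0,42,0],[0,42,0],[0,42,0]],"roll":[0,0,0,0,0,0,0,0],"fingers":[0,0,0,0,0,0,0,0]}' && python3 -m crank '{"translation":[[0,42,0],[0,42,0],[0,40,0],[-2,22,0],[0,0,0],[0,0,0]],"roll":[0,0,0,0.04,0.04,0],"fingers":[0,0,0,0,0,0]}'
python3 - <<'E'
from h import *
o=(.4311,-.3541)
go(T2(o,-.08,(0,-35,41)))
ci=camera_info("wrist"); im=get_image("wrist")
for P in [(57,72,28),(57,-72,28),(-57,72,28),(-57,-72,28)]:
    cv2.drawMarker(im,tuple(int(v) for v in proj(ci,T2(o,-.08,P))[0].round()),(0,255,0),0,10)
cv2.imwrite("pics/w6.png",im)
E
```

```text
clock: 16.85
position: [0.4305, -0.2421, 0.1557]
ee_rot: [-0.0, 1.0, -0.0, -0.0]
contact_force: [1.4, 0.4, -1.1]
width: 0.0173
gripper_force: 34.1
clock: 17.45
position: [0.4286, -0.3864, 0.1553]
ee_rot: [-0.001, 0.999, -0.041, -0.001]
contact_force: [-0.4, -0.4, -1.9]
width: 0.0176
gripper_force: 34.0
t 17.45 pos [ 0.4286 -0.3864  0.1553] yaw_x -0.082 shift [  0.    2.8 114.3]
```

View pics/w6.png

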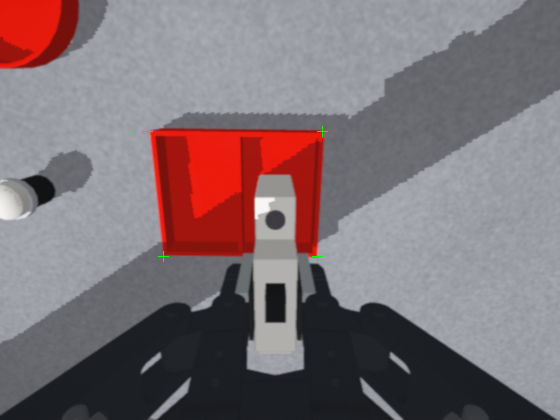

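Rim markers fit within about 4 px; the breaker sits over the right-hand (−y) bay. Lower and release.

```bash
python3 -m crank '{"translation":[[0,4,25],[0,0,30],[0,0,25],[0,0,18],[0,0,9],[0,0,4],[0,0,2],[0,0,0]],"roll":[0,0,0,0,0,0,0,0],"fingers":[0,0,0,0,0,0,0,0]}' && python3 -m crank '{"translation":[[0,0,0.5],[0,0,0],[0,0,0],[0,0,0],[0,0,0],[0,0,-25],[0,0,-45],[0,0,-45]],"roll":[0,0,0,0,0,0,0,0],"fingers":[0,0.5,0.5,0.5,0.5,0.5,0.5,0.5]}'
python3 - <<'E'
from h import *
go([.4429,-.053,.16])
E
```

```text
clock: 18.3
position: [0.4294, -0.391, 0.0435]
ee_rot: [0.001, 0.999, -0.04, 0.0]
contact_force: [-0.3, 0.6, -2.3]
width: 0.0172
gripper_force: 34.0
clock: 19.1
position: [0.4284, -0.3902, 0.1578]
ee_rot: [-0.001, 0.999, -0.04, -0.001]
contact_force: [-0.0, -1.5, 0.2]
width: 0.0425
gripper_force: 0.0
t 19.1 pos [ 0.4284 -0.3902  0.1578] yaw_x -0.08 shift [ -12.6 -337.3   -1.6]
```

```bash
python3 -m crank '{"translation":[[-1,-28,-10],[-2,-43,0],[-2,-43,0],[-2,-43,0],[-2,-43,0],[-2,-43,0],[-1,-43,0],[-1,-43,0]],"roll":[0,0,0,0,0,0,0,0],"fingers":[1,1,1,1,1,1,1,1]}' && python3 -m crank '{"translation":[[0,-8,0],[0,0,0],[0,0,0],[0,0,0]],"roll":[-0.1,-0.11,0,0],"fingers":[1,1,1,1]}'
python3 - <<'E'
from h import *
go([.4429,-.053,.037])
ci=camera_info("wrist"); im=get_image("wrist")
for P in [(42.5,9,46),(42.5,-9,46),(-42.5,9,46),(-42.5,-9,46)]:
    cv2.drawMarker(im,tuple(int(v) for v in proj(ci,T2((.4429,-.053),.129,P))[0].round()),(0,255,0),0,6)
cv2.imwrite("pics/w7.png",im)
E
```

```text
clock: 19.9
position: [0.4421, -0.0601, 0.1676]
ee_rot: [0.0, 0.999, -0.04, 0.0]
contact_force: [0.7, 0.3, 0.0]
width: 0.0855
gripper_force: 0.0
clock: 20.3
position: [0.443, -0.0538, 0.1674]
ee_rot: [0.0, 0.998, 0.064, 0.0]
contact_force: [1.1, -0.1, -0.1]
width: 0.085
gripper_force: 0.0
t 20.3 pos [ 0.443  -0.0538  0.1674] yaw_x 0.128 shift [  0.   -0.9 130.4]
```

View pics/w7.png

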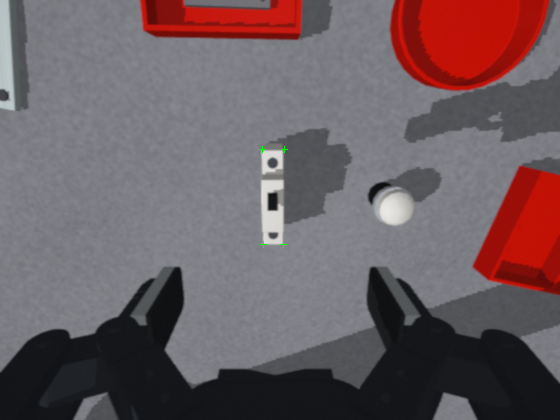

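Markers coincide with breaker B's corners. The lamp lens is at (394,207). Grasp.

```bash
python3 -c "
from h import *
ci=camera_info('wrist'); print('lamp',ray(ci,(394,207),.045).round(4))"; python3 -m crank '{"translation":[[0,-1,35],[0,0,40],[0,0,30],[0,0,17],[0,0,8],[0,0,0],[0,0,0],[0,0,0]],"roll":[0,0,0,0,0,0,0,0],"fingers":[0.7,0.7,0.7,0.7,0.7,0.7,0,0]}' 30 && python3 -m crank '{"translation":[[0,0,0],[0,0,0],[0,0,0],[0,0,0],[0,0,-20],[0,0,-40],[0,0,-40],[0,0,-20]],"roll":[0,0,0,0,0,0,0,0],"fingers":[0,0,0,0,0,0,0,0]}'
python3 - <<'E'
from h import *
go(T2((.4311,-.3555),-.08,(0,35,158)))
E
```

```text
lamp [ 0.4489 -0.1585  0.045 ]
clock: 21.15
position: [0.4438, -0.0532, 0.0383]
ee_rot: [0.0, 0.998, 0.065, 0.001]
contact_force: [-0.0, 0.6, 0.1]
width: 0.0319
gripper_force: 0.0
clock: 21.95
position: [0.4441, -0.0531, 0.1603]
ee_rot: [0.001, 0.998, 0.065, 0.002]
contact_force: [0.4, 0.1, -1.7]
width: 0.0174
gripper_force: 36.7
t 21.95 pos [ 0.4441 -0.0531  0.1603] yaw_x 0.13 shift [-44.8 264.    2.6]
```

```bash
python3 -m crank '{"translation":[[0,0,0],[0,0,0],[1,25,0],[2,45,0],[2,45,0],[2,45,0],[2,45,0],[2,43,0]],"roll":[0.1,0.11,0,0,0,0,0,0],"fingers":[0,0,0,0,0,0,0,0]}' && python3 -m crank '{"translation":[[0,20,0],[0,0,0],[0,0,0]],"roll":[0,0,0],"fingers":[0,0,0]}'
python3 - <<'E'
from h import *
go(T2((.4311,-.3555),-.08,(0,35,42)))
cv2.imwrite("pics/w8.png",get_image("wrist"))
E
```

```text
clock: 22.75
position: [0.4333, -0.3025, 0.1571]
ee_rot: [-0.0, 0.999, -0.04, -0.0]
contact_force: [1.4, 0.8, -0.8]
width: 0.0175
gripper_force: 36.7
clock: 23.05
position: [0.4317, -0.3196, 0.1567]
ee_rot: [-0.001, 0.999, -0.04, -0.001]
contact_force: [-0.4, 0.9, -1.3]
width: 0.0173
gripper_force: 36.6
t 23.05 pos [ 0.4317 -0.3196  0.1567] yaw_x -0.081 shift [  2.4   1.1 114.7]
```

View pics/w8.png

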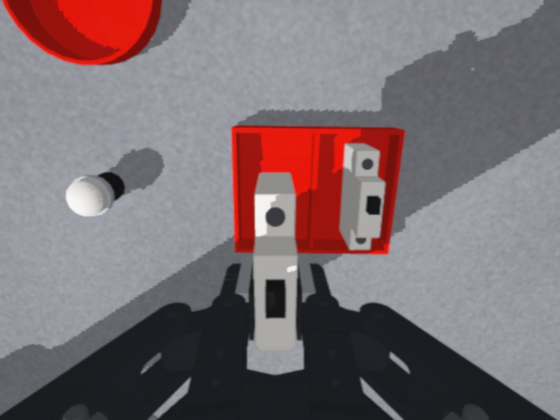

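Breaker A stands upright in the right bay (360,200); breaker B is over the left bay. Lower and release.

```bash
python3 -m crank '{"translation":[[2,1,25],[0,0,30],[0,0,25],[0,0,18],[0,0,9],[0,0,4],[0,0,2.5],[0,0,0]],"roll":[0,0,0,0,0,0,0,0],"fingers":[0,0,0,0,0,0,0,0]}' && python3 -m crank '{"translation":[[0,0,0.5],[0,0,0],[0,0,0],[0,0,0],[0,0,0],[0,0,-25],[0,0,-45],[0,0,-45]],"roll":[0,0,0,0,0,0,0,0],"fingers":[0,0.5,0.5,0.5,0.5,0.5,0.5,0.5]}'
python3 - <<'E'
from h import *
go([.4492,-.157,.158])
E
```

```text
clock: 23.9
position: [0.4347, -0.322, 0.0444]
ee_rot: [0.0, 0.999, -0.04, 0.0]
contact_force: [1.2, -1.3, -1.3]
width: 0.0175
gripper_force: 36.6
clock: 24.7
position: [0.4336, -0.3215, 0.1589]
ee_rot: [-0.001, 0.999, -0.04, -0.001]
contact_force: [1.2, -1.0, -0.5]
width: 0.0424
gripper_force: 0.0
t 24.7 pos [ 0.4336 -0.3215  0.1589] yaw_x -0.08 shift [   2.3 -165.2    1.2]
```

```bash
python3 -m crank '{"translation":[[0,-30,0],[0,-45,0],[0,-45,0],[2,-35,0],[0,-10,0],[0,0,0],[0,0,0]],"roll":[0,0,0,0,0,0,0],"fingers":[1,1,1,1,1,1,1]}'
python3 - <<'E'
from h import *
ci=camera_info("wrist"); im=get_image("wrist")
go([.4492,-.157,.014])
print(proj(ci,[[.4492,-.157,.045]]))
m=(im.min(2)>150); m[250:]=0
n,l,st,ce=cv2.connectedComponentsWithStats(m.astype(np.uint8))
for i in range(1,n):
    if st[i,4]>150: print(st[i],ce[i].round(1),ray(ci,ce[i],.045).round(4))
cv2.imwrite("pics/w9.png",im)
E
```

```text
clock: 25.4
position: [0.4498, -0.1586, 0.1585]
ee_rot: [0.001, 0.999, -0.04, 0.0]
contact_force: [0.0, -0.3, 0.1]
width: 0.0857
gripper_force: 0.0
t 25.45 pos [ 0.4497 -0.159   0.1584] yaw_x -0.081 shift [ -0.8  -2.1 144.4]
[[272.05236378 202.9690411 ]]
[ 432  150   75  100 4687] [464.1 201.1] [ 0.438  -0.3174  0.045 ]
[ 514  152   46   44 1504] [539.4 173.8] [ 0.4566 -0.3762  0.045 ]
[ 258  182   36   40 1032] [275.2 203.6] [ 0.4484 -0.1596  0.045 ]
```

View pics/w9.png

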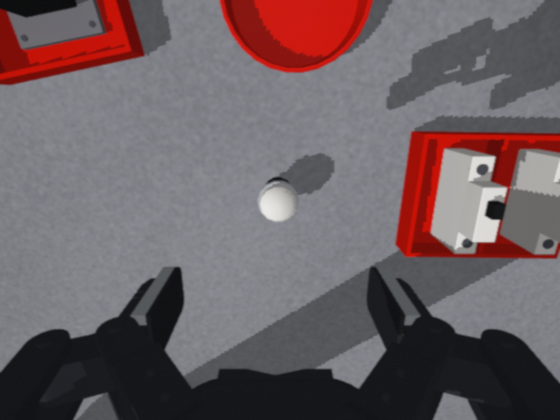

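Lamp lens at (277,201), centred between the fingers; both breakers stand in their bays. Grasp at the bezel.

```bash
python3 -m crank '{"translation":[[-1,1,40],[0,0,40],[0,0,32],[0,0,20],[0,0,11],[0,0,0],[0,0,0],[0,0,0]],"roll":[0,0,0,0,0,0,0,0],"fingers":[1,1,1,1,1,1,0.5,0.3]}' 25 && python3 -m crank '{"translation":[[0,0,0],[0,0,0],[0,0,0],[0,0,0],[0,0,0]],"roll":[0,0,0,0,0],"fingers":[0.2,0.2,0.2,0.2,0.2]}' && python3 -m crank '{"translation":[[0,0,-15],[0,0,-30],[0,0,-35],[0,0,-20],[0,0,0]],"roll":[0,0,0,0,0],"fingers":[0.2,0.2,0.2,0.2,0.2]}'
python3 - <<'E'
from h import *
go([.6086,-.1897,.115])
E
```

```text
clock: 26.25
position: [0.4494, -0.1594, 0.0164]
ee_rot: [0.001, 0.999, -0.04, 0.001]
contact_force: [-0.5, 0.1, 0.2]
width: 0.0593
gripper_force: 0.0
clock: 26.75
position: [0.4492, -0.159, 0.0163]
ee_rot: [0.001, 0.999, -0.04, 0.001]
contact_force: [-0.1, -0.2, 6.0]
width: 0.0344
gripper_force: 24.5
clock: 27.25
position: [0.4503, -0.1594, 0.118]
ee_rot: [0.001, 0.999, -0.04, 0.003]
contact_force: [-0.4, 0.2, -0.7]
width: 0.0344
gripper_force: 25.1
t 27.25 pos [ 0.4503 -0.1594  0.118 ] yaw_x -0.08 shift [160.2  17.5   4. ]
```

```bash
python3 -m crank '{"translation":[[20,2,0],[35,4,0],[40,4,0],[35,4,0],[20,2,0],[10,1,0],[0,0,0],[0,0,0]],"roll":[0,0,0,0,0,0,0,0],"fingers":[0.2,0.2,0.2,0.2,0.2,0.2,0.2,0.2]}'
python3 - <<'E'
from h import *
o=(.6086,-.1897)
go([*o,.0205])
ci=camera_info("wrist"); im=get_image("wrist")
for a in np.arange(0,6.28,.5):
    cv2.drawMarker(im,tuple(int(v) for v in proj(ci,[o[0]+.058*np.cos(a),o[1]+.058*np.sin(a),.028])[0].round()),(0,255,0),0,8)
cv2.imwrite("pics/w10.png",im)
E
```

```text
clock: 28.05
position: [0.6048, -0.1877, 0.1142]
ee_rot: [-0.0, 0.999, -0.04, -0.002]
contact_force: [0.1, 0.4, -0.7]
width: 0.0345
gripper_force: 25.1
t 28.05 pos [ 0.6048 -0.1877  0.1142] yaw_x -0.08 shift [ 4.3  1.8 93.7]
```

View pics/w10.png

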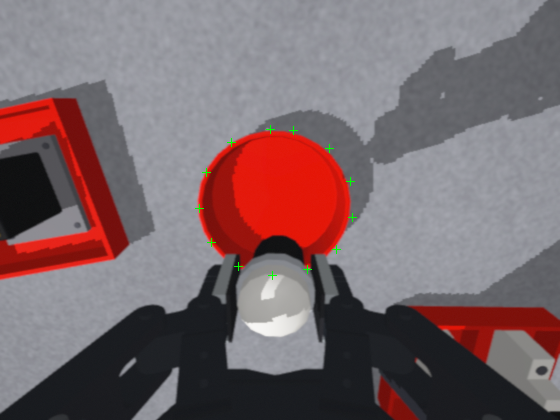

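Dish rim (200–351, 130–…) matches the markers; the lamp hangs upright and centred. Lower and release.

```bash
python3 -m crank '{"translation":[[4,2,20],[0,0,25],[0,0,22],[0,0,13],[0,0,7],[0,0,4],[0,0,1],[0,0,0]],"roll":[0,0,0,0,0,0,0,0],"fingers":[0.2,0.2,0.2,0.2,0.2,0.2,0.2,0.2]}'; python3 -c "
from h import *
go([.6086,-.1897,.0205])"
```

```text
clock: 28.9
position: [0.6108, -0.1909, 0.0241]
ee_rot: [0.0, 0.999, -0.04, 0.001]
contact_force: [-0.1, 0.3, -0.1]
width: 0.0345
gripper_force: 25.1
t 28.9 pos [ 0.6108 -0.1909  0.0241] yaw_x -0.08 shift [-2.3 -1.   3.6]
```

```bash
python3 -m crank '{"translation":[[0,0,2],[0,0,1.5],[0,0,0],[0,0,0],[0,0,0],[0,0,0],[0,0,0]],"roll":[0,0,0,0,0,0,0],"fingers":[0.2,0.2,0.2,0.55,0.55,0.55,0.55]}' && python3 -m crank '{"translation":[[0,0,-20],[0,0,-40],[0,0,-50],[0,0,-50],[-50,0,0],[-50,0,0],[-50,0,0],[-30,0,0]],"roll":[0,0,0,0,0,0,0,0],"fingers":[0.55,0.55,0.55,0.55,0.55,0.55,0.55,0.55]}' && python3 -m crank '{"translation":[[-40,0,0],[-40,0,0],[-10,0,0],[0,0,0],[0,0,0]],"roll":[0,0,0,0,0],"fingers":[0.55,0.55,0.55,0.55,0.55]}'
python3 - <<'E'
from h import *
a=get_image("scene");b=get_image("top")[110:290,120:480]
c=np.zeros((600,800,3),np.uint8); c[:300,:400]=cv2.resize(a,(400,300)); c[:300,400:]=cv2.resize(a[80:350,90:450],(400,300)); c[300:,:600]=cv2.resize(b,(600,300)); cv2.imwrite("pics/fin.png",c)
E
```

```text
clock: 29.6
position: [0.6102, -0.1906, 0.0197]
ee_rot: [0.0, 0.999, -0.04, -0.0]
contact_force: [0.2, 0.4, 0.2]
width: 0.0466
gripper_force: 0.0
clock: 30.4
position: [0.4269, -0.1749, 0.1796]
ee_rot: [-0.0, 0.999, -0.04, -0.001]
contact_force: [0.3, -0.0, 0.5]
width: 0.0468
gripper_force: 0.0
clock: 30.9
position: [0.3424, -0.1697, 0.1803]
ee_rot: [0.001, 0.999, -0.04, 0.001]
contact_force: [0.5, -0.4, 0.1]
width: 0.047
gripper_force: 0.0
```

View pics/fin.png

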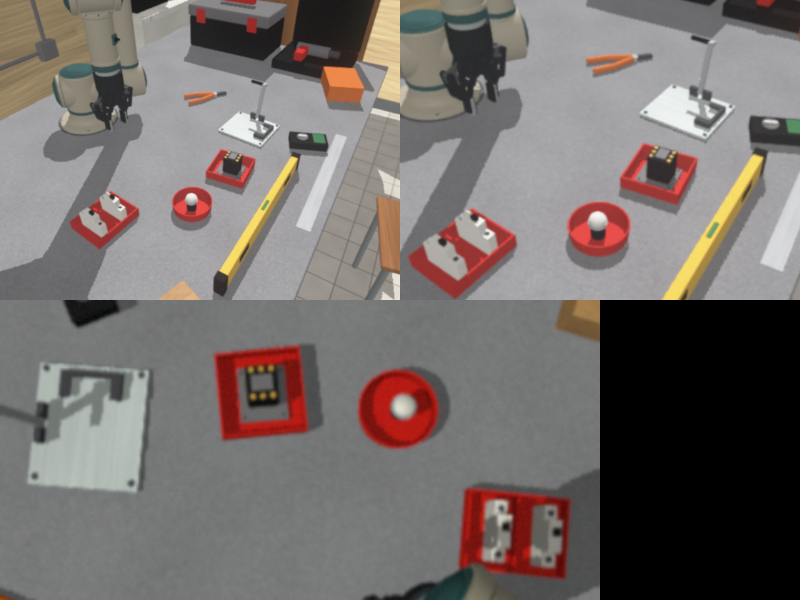

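All four parts stand upright in their trays, the bar stands open, and the robot is clear.

```bash
python3 -c "
from rig import manip
print(manip.sign_off())"
```

```text
the job is handed in; nothing more can be done
None
```

The job is handed in at about 31 s: the bar was swung open before the contactor was slid out of the jig, and the final pictures show all four parts upright in their trays with the robot clear; sign-off returned no verdict.

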